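One click on the kitchen radio's station wheel

ROBOT

A 6-joint arm with a two-finger parallel gripper is mounted at the origin on the work surface. World frame = base frame: x ahead of the robot, y to its left, z up, the work surface at z = 0. Lengths are in m, angles in degrees, forces in N, time in s.
With the tool pointing down it reaches from about 0.35 to 0.875 m from the base axis. Payload 4.2 kg.
Tool frame: the origin (TCP) lies between the finger pads; the fingertips stand 25 mm ahead of it and the grasp point (between the pads) lies 6 mm ahead of it (r.tips_ahead is the distance from the TCP to the fingertips, in m); z points along the fingers, y is the direction in which the jaws open and shut (so a half turn about z gives the same grasp; the last joint's range is limited). The gripper opens to 87 mm and grips with 3 to 60 N. Pads are 19 mm wide; open, the fingers measure 117 mm over their backs; the gripper's body (75 mm by 190 mm) begins 51 mm behind the grasp point.
Start: joints at [82.54, 22.042, 0.453, 0, -68.411, -14.817], TCP at [0.237, 0.578, 0.248] pointing down, gripper open.
Joint ranges: [-179.83, 179.83], [-69.29, 118.12], [-61.27, 80.66], [-181.25, 117.63], [-171.15, -9.14], [-177.46, 177.46]. Speed limits (degrees/s): [159.86, 159.86, 180, 180, 180, 180].

INTERFACE

Orientations are given as a 3x3 rotation matrix whose columns are the frame's x, y, z axes.
In Python, from station import r, vision, finish_job gives the robot as it stands.
- The arm moves only by the shell command python3 -m jog 'ROWS'. ROWS is a JSON object of lists of equal length, an entry for each row: "rot": the turn, a rotation vector about the world's x, y, z in degrees, a list of three; "delta_pos": the shift along the world's x, y, z in mm, a list of three; "grip": the opening in per cent of the stroke, from 0 (shut) to 100 (fully open). A call has 1 to 10 rows; each row shifts and turns the commanded pose from where the row before left it; what a row does not reach is not made up. A row lasts 1/12 s, in which the tool goes at most 41.7 mm and 7.16 degrees, less where a joint would pass 70% of its speed; a pose out of reach is approached as far as the arm can. A call with a gripper value outside its range is refused whole. The fingers move at their own pace and stop on an object; the grip force is fixed at half the most. Time passes only in rows, so rows that do not move let the fingers close. It gives the time, the measured TCP pose, the force and the opening at its end, in the units of the state.
- r.sense(): the state, without advancing time (a new reading comes with each control period).
- vision.capture(name): name is "scene" or "top" or "wrist"; returns a dict with "frame" (384x512x3 uint8, red, green, blue), "K" (3x3 intrinsics, pixels), "xyz" and "orientation" of the camera in the world. Camera axes: x right, y up, looking along -z (the intrinsics and any distortion apply to the point x, -y, -z); pixel columns grow to the right and rows downward; lengths in m; the calibration is good to about 2 mm. A picture is of the moment at which its call begins. There is no depth.
- finish_job(): hands the job in, once; it reports no verdict.
The state is a dict: "time_s": time; "joints": joint angles; "joint_velocities": joint speeds; "effort": joint torques, N m; "tcp_pos": TCP position; "ee_rot": TCP orientation; "wrist_force": force on the tool from outside, world axes, zero at the start; "moment": the same for the moment, N m; "gripper_width": opening from 0.0 (shut) to 1.0 (fully open).
Only numpy, scipy, OpenCV 4.12 (cv2) and the standard library are available. Lean on these libraries where they do the work, as an engineer would, in place of code of your own. Each camera call takes 0.05 s, during which the arm holds its last target. There are 200 camera calls.

TASK

The kitchen radio is one station short: with a light fingertip on its knurled rim, roll the wide station wheel in the radio's top on by exactly one click, its top moving towards the end of the radio that the wheel is nearest to, so that it drops into the next stop, then take the finger away. Only stroke the wheel, neither pinching it nor pressing hard; do not lift, shove or tip the radio, and leave the slim volume wheel and the crockery and other things around it just as they are.

Things in the scene. Friction and masses are not known exactly. Their poses are not given: they have to be found in the camera images.
- radio: Table radio, loose, 2.2 kg: wooden case 100 mm deep (x) by 250 long (y), aluminium top 140 above the shelf. Origin: centre of its underside; x from loudspeaker face to back, y along its length, z up, turned only about z. In its top two black knurled wheels stand on edge, axles along x: wide station wheel near the -y end, slim volume wheel near the +y end. A 7 mm aerial lies 40 mm behind them.
- dial_crest (a point): Highest point of the station wheel, fixed to the radio: 80 mm from its middle towards its -y end, 150 above the shelf. Rigid wheel 60 mm in diameter, 18 wide (along x); the top 10 mm shows above the plate, the top 4 mm above two black guards (44 long, 6 wide) along its flanks, so a level fingertip wider than the wheel rides on the wheel without touching the guards. Axes as the radio's.
- dial_mark (a point): A point on the station wheel's rim that goes round with it, 30 mm from its axle; it is at the highest point when joint dial reads 0 and moves towards the radio's -y end as the joint grows.
- dial (a joint): Angle of the station wheel (rad); grows as its top rolls towards the radio's nearer (-y) end. Springy stops at 0, 0.524, 1.047, 1.571, 2.094 and 2.618 (30 degrees apart, 15.7 mm of rim). It starts in any stop but the last. About 2 N along the rim carries it out of a stop (5 to 8 N of pressing is enough not to slip); let go past half way, it snaps into the next one by itself.
- volume_crest (a point): Highest point of the slim volume wheel, fixed to the radio: 85 mm from the radio's middle towards its +y end, 149.5 mm above the shelf. The wheel is 48 mm in diameter and 9 mm wide, turns easily, with no clicks.
- volume (a joint): Angle of the volume wheel (rad), starts at 0; must be left alone.
- tin: Round steel spice tin, 68 mm across, 46 mm high, beside the radio's -y end. Origin: centre of its underside.
- dipper: Grey plastic dipper standing on its cup in front of the radio: cup 120 mm across, 68 mm high, flat handle to 207 mm from the cup's middle. Origin: centre of the cup's underside.
- jug: Squat white ceramic jug, 112 mm across, 105 mm high, with a handle. Origin: centre of its underside.
- bowl_a: Orange melamine bowl, 130 mm across, 52 mm high. Origin: centre of its underside.
- bowl_b: Second orange bowl, the same.
- mill: Wooden pepper mill, 52 mm across, 144 mm high. Origin: centre of its underside.

How it is judged (in metres and radians):
On the way:
1. a fingertip on the radio's station wheel rolls its top towards the nearer end of the radio (contact force between the fingers and radio above 0.3 N and velocity of joint dial above 0.05 rad/s and distance of dial_mark from where it was at the start of the episode between 0.003 and 0.0125 m), for 0.04 s.
At the end, for the whole second after the job is handed in: The station wheel rests, within 0.12 rad, in the stop that is one click beyond the one it started in (rim moved by one pitch, 15.5 mm in a straight line, give or take 4 mm), the radio stands within 8 mm of where it was, upright and still, and the volume wheel is within 0.2 rad of where it was (distance of dial_mark from where it was at the start of the episode between 0.0115 and 0.0205 m and (value of joint dial between 0.404 and 0.644 rad or value of joint dial between 0.927 and 1.167 rad or value of joint dial between 1.451 and 1.691 rad or value of joint dial between 1.974 and 2.214 rad or value of joint dial between 2.498 and 2.738 rad) and velocity of joint dial between -0.1 and 0.1 rad/s and value of joint volume between -0.2 and 0.2 rad and distance of radio from where it was at the start of the episode below 0.008 m and angle between radio's own z axis and vertical below 0.05 rad and linear speed of radio below 0.02 m/s); the robot touches nothing.
It fails at once if the radio was lifted, shoved (more than 8 mm) or tipped (distance of radio from where it was at the start of the episode above 0.008 m or angle between radio's own z axis and vertical above 0.08 rad).
It fails at once if the volume wheel was turned by more than 0.2 rad (value of joint volume above 0.2 rad or value of joint volume below -0.2 rad).
It fails at once if a bystander was pushed or lifted by more than 20 mm (distance of any of tin, dipper, jug, bowl_a, bowl_b, mill from where it was at the start of the episode above 0.02 m).
It fails at once if the wheel or the radio was pinched or pressed hard (over 38 N) (contact force between the fingers and radio above 38 N).
It also fails if it takes over 32 s, if anything falls off the work surface, if the arm or the gripper's body presses on something with over 40 N, if the wrist force passes 120 N, or if a joint passes its speed limit or range.

## Working session

There is one attempt and no reset: what is moved stays moved. The work goes in short steps, Python scripts to look and compute and a shell command to move; the robot and the scene stay as the last step left them, time stands still between calls to the robot, and variables do not carry over. Pictures are saved under pics/ and viewed, about 8 in all and at most 12, crops included, and the job is handed in when it is done.

```bash
mkdir -p pics; cat > h.py <<'E'
import numpy as np, cv2, pickle
from station import r, vision
def cap(n,tag):
    c=vision.capture(n); pickle.dump(c,open(f'pics/{tag}.pkl','wb')); cv2.imwrite(f'pics/{tag}.png',cv2.cvtColor(c['frame'],cv2.COLOR_RGB2BGR)); return c
def ray(c,uv):
    u=np.linalg.inv(c['K'])@np.array([uv[0],uv[1],1.]); d=np.array(c['orientation'])@np.array([u[0],-u[1],-u[2]]); return np.array(c['xyz']),d
def onz(c,uv,z):
    o,d=ray(c,uv); return o+d*(z-o[2])/d[2]
def proj(c,p):
    q=np.array(c['orientation']).T@(np.array(p)-np.array(c['xyz'])); v=np.array(c['K'])@np.array([q[0],-q[1],-q[2]]); return v[:2]/v[2]
E
python3 - <<'E'
from h import *
ims=[]
for n in ['scene','top']:
    c=cap(n,n+'0'); print(n,c['xyz'],np.round(c['orientation'],3).tolist(),c['K'].tolist() if hasattr(c['K'],'tolist') else c['K'],[k for k in c])
s=r.sense(); print(s['time_s'],s['tcp_pos'],np.round(s['ee_rot'],3).tolist(),s['wrist_force'],s['gripper_width'],r.tips_ahead)
E
```

```text
scene [0.85885155 0.60514512 0.60638603] [[-0.895, -0.269, 0.356], [0.446, -0.554, 0.703], [0.008, 0.788, 0.616]] [[362.9309697521297, 0.0, 257.8806322198578], [0.0, 362.9309697521297, 193.29902627481707], [0.0, 0.0, 1.0]] ['frame', 'K', 'xyz', 'orientation']
top [0.46134235 0.07626706 1.04059056] [[-0.008, 0.991, -0.132], [-1.0, -0.006, 0.018], [0.017, 0.133, 0.991]] [[409.66007318783033, 0.0, 252.30050164696559], [0.0, 409.66007318783033, 189.95717855147706], [0.0, 0.0, 1.0]] ['frame', 'K', 'xyz', 'orientation']
0.1 [0.23672349 0.57788914 0.24658915] [[0.925, -0.379, -0.001], [-0.379, -0.925, -0.002], [0.0, 0.002, -1.0]] [ 0.06841208  0.0681021  -0.32833797] 0.9974585237400971 0.025
```

View pics/scene0.png

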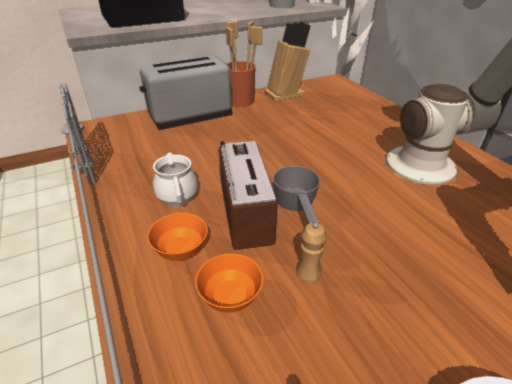

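View pics/top0.png

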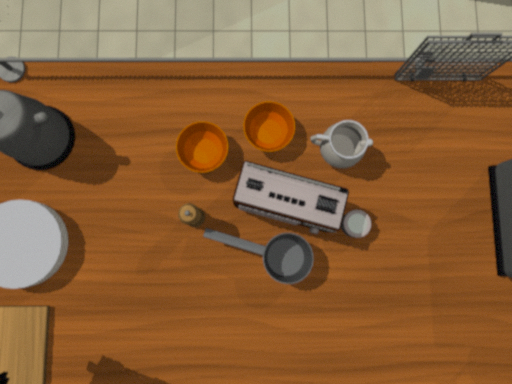

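```bash
python3 - <<'E'
from h import *
a=cv2.imread('pics/top0.png')[150:260,215:385]; cv2.imwrite('pics/c1.png',cv2.resize(a,None,fx=4.6,fy=4.6,interpolation=cv2.INTER_CUBIC))
E
```

```text
(no output)
```

View pics/c1.png

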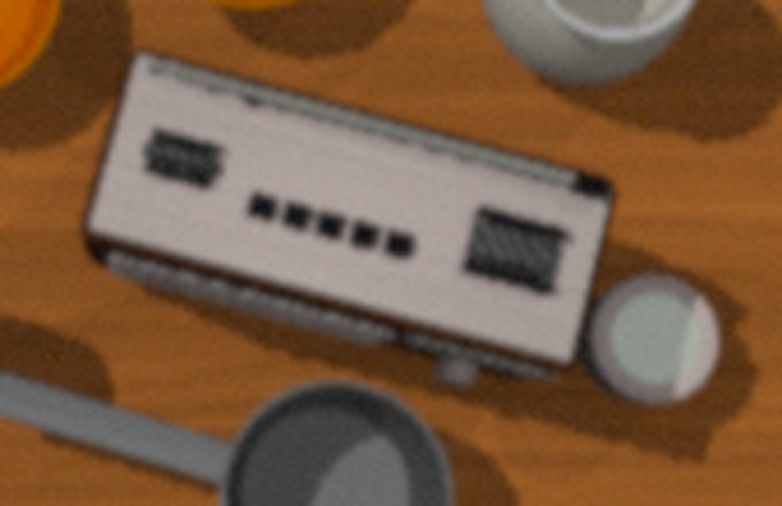

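```bash
python3 - <<'E'
from h import *
c=pickle.load(open('pics/top0.pkl','rb')); s=pickle.load(open('pics/scene0.pkl','rb'))
o=lambda x,y:(215+(x+.5)/4.6-.5,150+(y+.5)/4.6-.5)
P=[onz(c,o(*p),.14) for p in [(135,52),(612,182),(573,365),(88,230)]]
for p in P: print(p.round(4))
print([np.linalg.norm(P[i]-P[(i+1)%4]).round(4) for i in range(4)])
f=c['frame'].astype(int); g=f.max(2)
def blob(x0,x1,y0,y1):
    m=np.zeros(g.shape,np.uint8); a,b=o(x0,y0); e,d=o(x1,y1)
    sl=(slice(int(b),int(d)+1),slice(int(a),int(e)+1)); w=np.clip(150-g[sl],0,70).astype(float); w[w<15]=0
    yy,xx=np.mgrid[sl]; return (w*xx).sum()/w.sum(),(w*yy).sum()/w.sum()
d=blob(455,580,198,300); v=blob(135,235,122,195); print('px',d,v)
D=onz(c,d,.144); V=onz(c,v,.144); u=(V-D)/np.linalg.norm(V-D); yaw=np.degrees(np.arctan2(-u[0],u[1]))
print('D',D.round(4),'V',V.round(4),'sep',np.linalg.norm(V-D),'yaw',yaw)
mid=sum(P)/4; print('mid',mid, 'from wheels',D+u*.08)
for pt,n in ((D,'dial'),(V,'vol')): print(n,'scene px',proj(s,pt))
fs=cv2.cvtColor(s['frame'],cv2.COLOR_RGB2BGR)[125:255,205:325]; cv2.imwrite('pics/c2.png',cv2.resize(fs,None,fx=4.6,fy=4.6,interpolation=cv2.INTER_CUBIC))
E
```

```text
[0.6474 0.0783 0.14  ]
[ 0.5823 -0.1524  0.14  ]
[ 0.4942 -0.1302  0.14  ]
[0.5604 0.1013 0.14  ]
[np.float64(0.2396), np.float64(0.0909), np.float64(0.2408), np.float64(0.09)]
px (np.float64(326.51877306273065), np.float64(204.06549815498155)) (np.float64(254.34635277331907), np.float64(184.1407169609417))
D [ 0.5489 -0.1033  0.144 ] V [0.5942 0.0555 0.144 ] sep 0.1651275213876213 yaw -15.90615465855887
mid [ 0.57108735 -0.02576075  0.14      ] from wheels [ 0.57082122 -0.02633168  0.144     ]
dial scene px [240.77848863 147.76642648]
vol scene px [252.28870573 187.69992028]
```

View pics/c2.png

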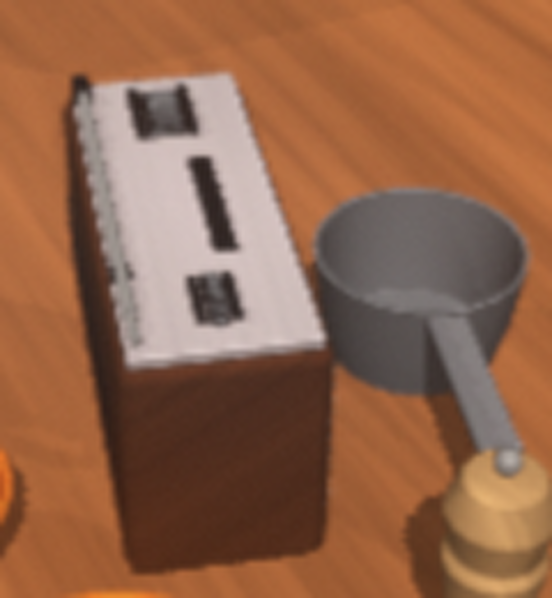

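```bash
python3 - <<'E'
from h import *
c=pickle.load(open('pics/top0.pkl','rb')); s=pickle.load(open('pics/scene0.pkl','rb'))
for n,p in (('discC',(22,245)),('discR',(67,240)),('disctop',(22,200)),('potR',(74,135)),('mill',(190,213)),('tin',(357,223))):
    for z in (0,.1,.2): q=onz(c,p,z); print(n,z,q.round(3),'scene',proj(s,q).round(0))
w=cap('wrist','w0')
E
```

```text
discC 0 [0.465 0.633 0.   ] scene [522. 478.]
discC 0.1 [0.465 0.58  0.1  ] scene [518. 408.]
discC 0.2 [0.464 0.526 0.2  ] scene [514. 332.]
discR 0 [0.477 0.522 0.   ] scene [450. 404.]
discR 0.1 [0.475 0.48  0.1  ] scene [449. 346.]
discR 0.2 [0.474 0.437 0.2  ] scene [449. 282.]
disctop 0 [0.578 0.641 0.   ] scene [470. 534.]
disctop 0.1 [0.567 0.586 0.1  ] scene [468. 455.]
disctop 0.2 [0.556 0.532 0.2  ] scene [467. 369.]
potR 0 [0.747 0.518 0.   ] scene [301. 499.]
potR 0.1 [0.719 0.476 0.1  ] scene [309. 426.]
potR 0.2 [0.692 0.433 0.2  ] scene [317. 345.]
mill 0 [0.542 0.216 0.   ] scene [308. 278.]
mill 0.1 [0.535 0.203 0.1  ] scene [312. 238.]
mill 0.2 [0.527 0.189 0.2  ] scene [318. 193.]
tin 0 [ 0.514 -0.208  0.   ] scene [238. 171.]
tin 0.1 [ 0.509 -0.181  0.1  ] scene [243. 145.]
tin 0.2 [ 0.504 -0.154  0.2  ] scene [248. 115.]
```

View pics/w0.png

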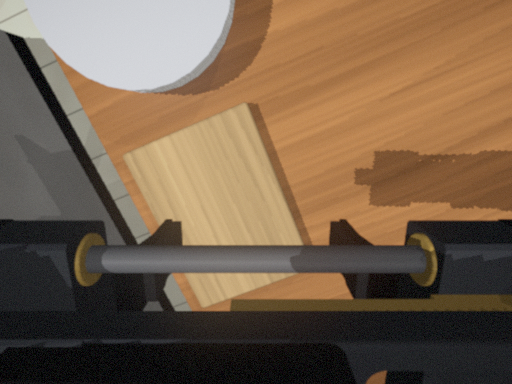

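```bash
python3 -m jog '{"delta_pos":[[10,-20,2],[15,-32,0],[15,-32,0],[15,-32,0],[15,-32,0],[15,-32,0],[15,-32,0],[15,-32,0],[15,-32,0],[15,-32,0]],"rot":[[0,0,0.6],[0,0,0.6],[0,0,0.6],[0,0,0.6],[0,0,0.6],[0,0,0.6],[0,0,0.7],[0,0,0.7],[0,0,0.7],[0,0,0.7]],"grip":[0,0,0,0,0,0,0,0,0,0]}'
python3 -m jog '{"delta_pos":[[15,-32,0],[15,-32,0],[15,-32,0],[15,-32,0],[15,-32,0],[15,-32,0],[15,-32,0],[15,-32,0],[15,-32,0],[10,-20,0]],"rot":[[0,0,0],[0,0,0],[0,0,0],[0,0,0],[0,0,0],[0,0,0],[0,0,0],[0,0,0],[0,0,0],[0,0,0]],"grip":[0,0,0,0,0,0,0,0,0,0]}'
python3 -m jog '{"delta_pos":[[12,-30,-10],[8,-20,-10],[0,0,0],[0,0,0]],"rot":[[0,0,0],[0,0,0],[0,0,0],[0,0,0]],"grip":[0,0,0,0]}'
python3 -c "
from h import *
s=r.sense(); print(s['tcp_pos'],np.round(s['ee_rot'],4).tolist(),s['wrist_force'],s['gripper_width'],s['time_s'])"
```

```text
time_s: 0.98
tcp_pos: [0.3821, 0.2686, 0.2495]
ee_rot: [[0.962, -0.273, -0.0], [-0.273, -0.962, 0.0], [-0.0, 0.0, -1.0]]
wrist_force: [0.4, 0.1, -0.3]
gripper_width: 0.322
time_s: 1.82
tcp_pos: [0.5275, -0.0403, 0.2492]
ee_rot: [[0.961, -0.276, -0.001], [-0.276, -0.961, -0.0], [-0.0, 0.001, -1.0]]
wrist_force: [2.0, 0.8, -0.4]
gripper_width: 0.003
time_s: 2.15
tcp_pos: [0.5464, -0.0887, 0.2283]
ee_rot: [[0.961, -0.276, -0.003], [-0.276, -0.961, -0.0], [-0.003, 0.001, -1.0]]
wrist_force: [0.5, 0.3, 0.8]
gripper_width: 0.001
[ 0.54640724 -0.08865115  0.22827711] [[0.9612, -0.2759, -0.0028], [-0.2759, -0.9612, -0.0001], [-0.0026, 0.0009, -1.0]] [0.52458668 0.32043426 0.75205704] 0.0008268310238721644 2.15
```

```bash
python3 -m jog '{"delta_pos":[[2.3,-3.5,-12],[2.3,-3.5,-14],[0,0,-10],[0,0,-6],[0,0,-4],[0,0,0],[0,0,0],[0,0,0]],"rot":[[0,0,0],[0,0,0],[0,0,0],[0,0,0],[0,0,0],[0,0,0],[0,0,0],[0,0,0]],"grip":[0,0,0,0,0,0,0,0]}'
python3 - <<'E'
from h import *
s=r.sense(); print(s['tcp_pos'],np.round(s['ee_rot'],4).tolist(),s['wrist_force'],s['gripper_width'],s['time_s'])
c=cap('scene','s1'); a=cv2.imread('pics/s1.png')[95:205,195:325]; cv2.imwrite('pics/c3.png',cv2.resize(a,None,fx=5.4,fy=5.4,interpolation=cv2.INTER_CUBIC))
p=s['tcp_pos']-np.array([0,0,.025]); print(proj(c,p), (proj(c,p)-[195,95])*5.4, (proj(c,[.5489,-.1033,.15])-[195,95])*5.4)
E
```

```text
time_s: 2.82
tcp_pos: [0.5519, -0.0944, 0.1843]
ee_rot: [[0.962, -0.273, 0.001], [-0.273, -0.962, -0.0], [0.001, -0.0, -1.0]]
wrist_force: [-0.2, -0.6, 0.2]
gripper_width: 0.004
[ 0.55189365 -0.09440196  0.18433083] [[0.962, -0.273, 0.0015], [-0.273, -0.962, -0.0], [0.0014, -0.0004, -1.0]] [-0.19762494 -0.59554825  0.17450457] 0.003701393096730514 2.8167
[241.0285259  144.26581673] [248.55403983 266.03541035] [246.88974993 273.47279844]
```

View pics/c3.png

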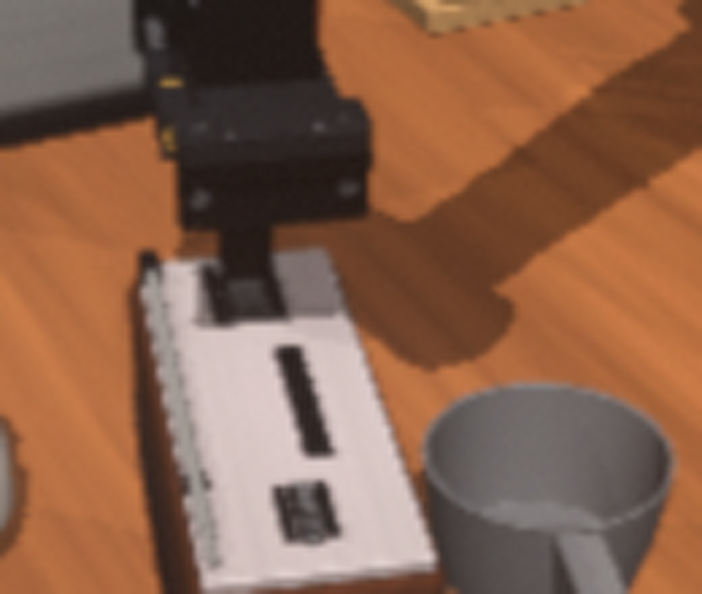

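```bash
python3 -m jog '{"delta_pos":[[0,0,-4],[0,0,-2.5],[0,0,-1],[0,0,0],[0,0,0]],"rot":[[0,0,0],[0,0,0],[0,0,0],[0,0,0],[0,0,0]],"grip":[0,0,0,0,0]}'
python3 -m jog '{"delta_pos":[[0,0,-0.5],[0,0,0],[0,0,0]],"rot":[[0,0,0],[0,0,0],[0,0,0]],"grip":[0,0,0]}'
```

```text
time_s: 3.28
tcp_pos: [0.5515, -0.0947, 0.1759]
ee_rot: [[0.962, -0.274, -0.0], [-0.274, -0.962, -0.0], [-0.0, 0.0, -1.0]]
wrist_force: [-0.2, -0.0, 0.1]
gripper_width: 0.006
time_s: 3.53
tcp_pos: [0.5515, -0.0947, 0.1756]
ee_rot: [[0.962, -0.274, 0.0], [-0.274, -0.962, 0.0], [0.0, -0.0, -1.0]]
wrist_force: [-0.3, 0.2, -0.1]
gripper_width: 0.003
```

```bash
for i in 1 2; do :; done
python3 -m jog '{"delta_pos":[[0,0,-0.5],[0,0,0],[0,0,0]],"rot":[[0,0,0],[0,0,0],[0,0,0]],"grip":[0,0,0]}'
python3 -m jog '{"delta_pos":[[0,0,-0.4],[0,0,0],[0,0,0]],"rot":[[0,0,0],[0,0,0],[0,0,0]],"grip":[0,0,0]}'
```

```text
time_s: 3.78
tcp_pos: [0.5516, -0.0947, 0.1752]
ee_rot: [[0.962, -0.273, 0.0], [-0.273, -0.962, -0.0], [0.0, -0.0, -1.0]]
wrist_force: [-0.8, 0.4, 1.7]
gripper_width: 0.003
time_s: 4.03
tcp_pos: [0.5517, -0.0947, 0.1751]
ee_rot: [[0.962, -0.273, 0.001], [-0.273, -0.962, -0.0], [0.001, -0.0, -1.0]]
wrist_force: [-0.1, -0.4, 3.5]
gripper_width: 0.002
```

```bash
python3 -m jog '{"delta_pos":[[0,0,-0.6],[0,0,0],[0,0,0]],"rot":[[0,0,0],[0,0,0],[0,0,0]],"grip":[0,0,0]}'
```

```text
time_s: 4.28
tcp_pos: [0.5517, -0.0946, 0.175]
ee_rot: [[0.962, -0.273, 0.001], [-0.273, -0.962, -0.0], [0.001, -0.0, -1.0]]
wrist_force: [-1.8, 0.3, 6.1]
gripper_width: 0.006
```

```bash
python3 -m jog '{"delta_pos":[[-0.41,-1.44,0],[-0.41,-1.44,0],[-0.41,-1.44,0]],"rot":[[0,0,0],[0,0,0],[0,0,0]],"grip":[0,0,0]}'
```

```text
time_s: 4.53
tcp_pos: [0.5506, -0.0986, 0.1752]
ee_rot: [[0.962, -0.273, 0.001], [-0.273, -0.962, 0.0], [0.001, -0.001, -1.0]]
wrist_force: [-2.5, 3.4, 7.2]
gripper_width: 0.004
```

```bash
python3 -m jog '{"delta_pos":[[-0.41,-1.44,0],[-0.41,-1.44,0],[-0.41,-1.44,0]],"rot":[[0,0,0],[0,0,0],[0,0,0]],"grip":[0,0,0]}'
python3 -m jog '{"delta_pos":[[-0.41,-1.44,0],[-0.41,-1.44,0]],"rot":[[0,0,0],[0,0,0]],"grip":[0,0]}'
```

```text
time_s: 4.78
tcp_pos: [0.5492, -0.1033, 0.1753]
ee_rot: [[0.962, -0.273, 0.001], [-0.273, -0.962, -0.0], [0.001, -0.0, -1.0]]
wrist_force: [-2.4, 0.0, 6.8]
gripper_width: 0.002
time_s: 4.95
tcp_pos: [0.5483, -0.1066, 0.1753]
ee_rot: [[0.962, -0.273, 0.001], [-0.273, -0.962, -0.001], [0.001, 0.001, -1.0]]
wrist_force: [-2.4, -1.3, 7.0]
gripper_width: 0.003
```

```bash
python3 -m jog '{"delta_pos":[[-0.41,-1.44,0],[-0.41,-1.44,0],[0,0,0],[0,0,0]],"rot":[[0,0,0],[0,0,0],[0,0,0],[0,0,0]],"grip":[0,0,0,0]}'
```

```text
time_s: 5.28
tcp_pos: [0.5475, -0.1095, 0.1752]
ee_rot: [[0.962, -0.273, 0.001], [-0.273, -0.962, -0.001], [0.001, 0.001, -1.0]]
wrist_force: [-2.4, 0.9, 5.3]
gripper_width: 0.003
```

```bash
python3 -m jog '{"delta_pos":[[0,0,-0.0],[0,0,1.5],[0,0,3],[0,0,8],[0,0,20],[0,0,30],[0,0,30],[-10,30,10],[-15,32,0],[-15,32,0]],"rot":[[0,0,0],[0,0,0],[0,0,0],[0,0,0],[0,0,0],[0,0,0],[0,0,0],[0,0,0],[0,0,0],[0,0,0]],"grip":[0,0,0,0,0,0,0,0,0,0]}'
python3 -m jog '{"delta_pos":[[-15,32,0],[-15,32,0],[-15,32,0],[-15,32,0],[-15,32,0],[-15,32,0],[-15,32,0],[-10,20,0],[0,0,0],[0,0,0]],"rot":[[0,0,0],[0,0,0],[0,0,0],[0,0,0],[0,0,0],[0,0,0],[0,0,0],[0,0,0],[0,0,0],[0,0,0]],"grip":[0,0,0,0,0,0,0,0,0,0]}'
python3 - <<'E'
from h import *
c=cap('top','top2'); c0=pickle.load(open('pics/top0.pkl','rb'))
a=[cv2.resize(cv2.cvtColor(x['frame'],cv2.COLOR_RGB2BGR)[150:260,215:385],None,fx=4,fy=4,interpolation=cv2.INTER_CUBIC)[:300] for x in (c0,c)]
cv2.imwrite('pics/c4.png',np.vstack(a))
g=[cv2.cvtColor(x['frame'],cv2.COLOR_RGB2GRAY).astype(np.float32) for x in (c0,c)]
for n,(x0,x1,y0,y1) in dict(radio=(228,352,155,237),plate_buttons=(240,310,165,215),tin=(340,375,207,242),dipper=(255,318,230,288),jug=(308,375,117,170)).items():
    print(n,cv2.phaseCorrelate(g[0][y0:y1,x0:x1],g[1][y0:y1,x0:x1],cv2.createHanningWindow((x1-x0,y1-y0),cv2.CV_32F)))
E
```

```text
time_s: 6.12
tcp_pos: [0.5074, -0.0143, 0.2777]
ee_rot: [[0.961, -0.276, 0.002], [-0.276, -0.961, 0.001], [0.002, -0.001, -1.0]]
wrist_force: [0.3, 0.8, -0.4]
gripper_width: 0.003
time_s: 6.95
tcp_pos: [0.3918, 0.2299, 0.2768]
ee_rot: [[0.963, -0.271, 0.0], [-0.271, -0.963, 0.0], [-0.0, -0.0, -1.0]]
wrist_force: [0.6, 0.4, 0.8]
gripper_width: 0.007
radio ((0.5980557964023276, 0.09492616967848733), 0.9205266526963976)
plate_buttons ((0.1723661049227445, 0.14169370698688866), 0.926498687532213)
tin ((-0.04421532401394046, 0.08011175911589774), 1.0058711686252075)
dipper ((-0.14674305160320955, 0.08696400096233958), 1.015239098171393)
jug ((0.13652889115151368, -0.08217290456874338), 0.9129130850112978)
```

View pics/c4.png

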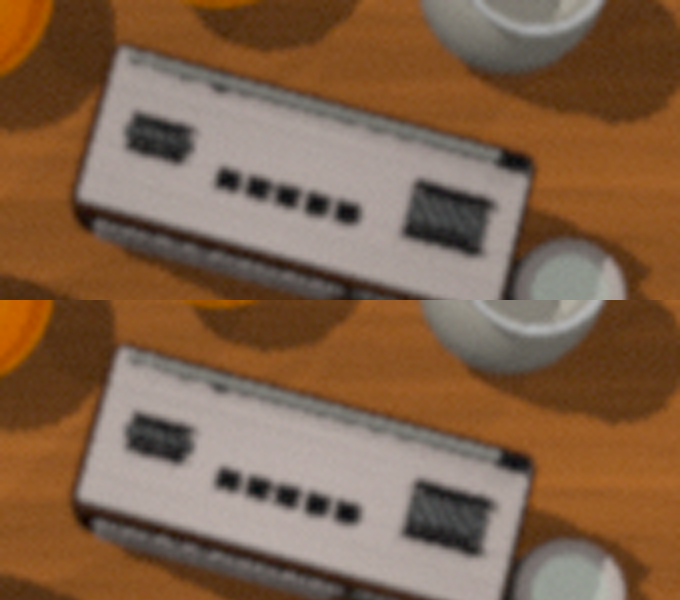

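The before and after pictures show the radio, its buttons, the jug and the tin in the same places. The force record shows the wheel resisting, then pulling forward, then settling in the stop.

```bash
python3 -c "
from station import finish_job
print(finish_job())"
```

```text
the job is handed in; nothing more can be done
None
```

I rolled the station wheel on by what the forces show was one click, took the finger away, and handed the job in at about 7 s of the 32 s allowed.

**What I did:** I found the wheel in the top view and checked it against the scene view. The wheels measured 165.1 mm apart, against 165 mm given. I set the shut fingertips level on the crest and touched at TCP height 0.175 m, as expected. I then pressed with about 5–7 N, stroked 15.5 mm towards the radio's -y end, and lifted straight up.

**What the checks showed:**
- **Click:** the force along the rim was +2.6 N resisting at the start, -1.9 N pulling forward past half way, and about +0.2 N at the end. That is what one click into the next stop should feel like. The knurling shows no mark, so no picture confirms the wheel's angle directly.
- **Volume wheel:** it looked the same in the after picture, but I did not measure its angle. The finger never went near it.
- **Radio and surroundings:** plate buttons, tin, dipper and jug shifted by less than 0.25 px between the before and after pictures. I did not measure the bowls or the mill. The whole-radio window read 0.6 px (about 1.3 mm), which disagrees with the buttons' 0.2 px; the window's edges may explain it. Both are well under 8 mm.
- **Force:** the highest wrist force I read while on the wheel was about 8.5 N, though I had readings only at the end of each move. The hand ended clear of everything.

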